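Lock the bayonet filler cap onto the mill's coolant tank

TASK

Close the coolant tank: pick up the black cap by its grip bar, let its three lugs down through the gaps in the tank's filler neck, press it onto the sprung seal and twist it clockwise (seen from above) until the ramps have drawn it fully home against the stop, then let go. Feel for the gaps and for the stop rather than forcing them (never bear on the neck, pressing or twisting, with more than about 50 N), and leave everything else on the bench where it is.

Things in the scene. Friction and masses are not known exactly. Their poses are not given: they have to be found in the camera images.
- cap: Black filler cap, about 0.25 kg, standing on its aluminium spigot. Origin: centre of the spigot's underside; z up. Spigot: diameter 44 mm, height 0-19 mm. Disc above it: diameter 72 mm, 19-26 mm. Three lugs on the spigot, 14 mm wide, 5 mm thick, 1-8 mm above the underside, out to radius 28.5 mm, one at the cap's +x (under an end of the bar), the others at 120 and 240 degrees.
- bar (a point): Middle of the cap's straight grey grip bar, on the cap's axis, 44 mm above its underside; axes as the cap's. The bar runs along x: 70 mm long, 14 mm thick (y), standing 27 mm proud of the disc, top 53 mm above the underside. Grasp it across y from above.
- tank: White plastic coolant tank, fixed, 150 x 150 x 80 mm; origin at the centre of its underside, z up. An aluminium filler neck (outer diameter 76 mm, 28 mm high) stands on the middle of its top. With some 8 N of push a cap turns at under 0.2 N m until the stop; 0.3 N m there is tight, 1 N m is forcing it. Friction holds a tightened cap when let go; an unturned one is not held.
- neck (a point): Centre of the neck's mouth, on its top face, 108 mm above the bench; axes as the tank's. Bore 47 mm, cut by three gaps 120 degrees apart, 53 degrees wide (a lug has about 6 degrees of play each way). The neck is clocked at random: one gap lies within 37 degrees either side of the tank's +x; unmeasured, but it can be seen from above or felt by turning the cap under a light push.
- rim (a point): Same point as neck, to tell heights: a cap whose lugs ride on the rim has its underside about 1 mm below this (2-3 mm as the sloped lugs enter a gap); where lugs meet gaps it drops 8 mm onto the seal. Pressed 1-2 mm more, the lugs turn under the rim; ramps draw the cap down 4-5 mm. Turning stops hard 69 degrees clockwise of the gap's middle, underside about 14 mm below this.
- seal (a joint): Travel in m of the sprung rubber pad inside the neck: 0 when free (its face 9 mm below the neck's top), growing as the cap presses it down. It takes 4 N to start and 1.2 N more per mm. With the cap home against the stop it stays at about 5.4 mm.
- handwheel: Bystander: loose aluminium handwheel, diameter 72 mm, 28 mm high, with a short steel crank pin to 56 mm; lies flat on the bench. Origin: centre of its underside.
- motor: Bystander: square black stepper motor, 56 mm cube, shaft up to 76 mm. Origin: centre of its underside.
- vise: Bystander: small steel drill vise, 140 x 70 x 50 mm. Origin: centre of its underside.
- screwdriver: Bystander: screwdriver with yellow handle, lying. Origin: its underside below the middle.
- brush: Bystander: chip brush, lying. Origin: its underside below the middle.
- stock: Bystander: aluminium bar offcut 60 x 40 x 25 mm. Origin: centre of its underside.
- oil: Bystander: small oil bottle, diameter 48 mm, 120 mm high. Origin: centre of its underside.
There are look-alikes about, which are no part of the job. Leave any orange look-alike of the cap alone. Several things have the shape of the tank; the one meant has the colours described above.

How it is judged:
By the outcome, as a careful person would: the job done as asked, in the order asked, and still so for the second after the job is handed in, with the robot touching nothing.
It also fails if it takes over 69 s, if anything falls off the work surface, if the arm or the gripper's body presses on something with over 40 N, if the wrist force passes 120 N, or if a joint passes its speed limit or range.

ROBOT

A 6-joint arm with a two-finger parallel gripper is mounted at the origin on the work surface. World frame = base frame: x ahead of the robot, y to its left, z up, the work surface at z = 0. Lengths are in m, angles in rad, forces in N, time in s.
With the tool pointing down it reaches from about 0.3 to 0.875 m from the base axis. Payload 6.4 kg.
Tool frame: the origin (TCP) lies at the very end of the fingers, on their centre line; the grasp point (between the pads) lies 19 mm behind it; z points along the fingers, y is the line along which they close (so a half turn about z gives the same grasp; the last joint's range is limited). The gripper opens to 85 mm and grips with 20 to 120 N. Pads are 22 mm wide; open, the fingers measure 114 mm over their backs; the gripper's body (76 mm by 85 mm) begins 54 mm behind the grasp point. The pads swing forward as they close: fully open they stand 13 mm farther back than shut.
Start: joints at [-1.508, 0.181, 1.607, -0, 1.354, -0.206], TCP at [0.153, -0.554, 0.231] pointing down, gripper open.
Joint ranges: [-2.99, 2.99], [-0.89, 2.07], [0.3, 2.58], [-1.14, 4.28], [0, 2.63], [-3.12, 3.12]. Speed limits (rad/s): [2.57, 2.57, 3.01, 3.14, 3.14, 3.14].

INTERFACE

Orientations are given as a unit quaternion [w, x, y, z].
In Python, from bench import ctrl gives the robot as it stands.
- The arm moves only by the tool jog_arm, never from a script. Its argument "series" is a list that holds one entry, the list of rows, each a list of 7 numbers: the shift along the tool's x, y, z in mm, then the turn, a rotation vector about the tool's x, y, z in rad, then the finger opening in mm, from 0 to 85.4. In form: [[[tx, ty, tz, rx, ry, rz, gripper], ...]]. A call has exactly 10 rows; each row shifts and turns the commanded pose from where the row before left it, along the tool's axes as they then stand; what a row does not reach is not made up. A row lasts 1/10 s, in which the tool goes at most 50 mm and 8.59 degrees, less where a joint would pass 70% of its speed; a pose out of reach is approached as far as the arm can. A call with a gripper value outside its range is refused whole. The fingers move at their own pace and stop on an object; the grip force is fixed at half the most. Time passes only in rows, so rows that do not move let the fingers close, or fill a call up. It gives the time, the measured TCP pose, the force, the opening and the grip force at its end, in the units of the state.
- ctrl.get_obs(): the state, without advancing time (a new reading comes with each control period).
- ctrl.camera(name): name is "side" or "top" or "wrist"; returns a dict with "frame" (420x560x3 uint8, blue, green, red), "z_map" (420x560 float32, m along the optical axis (not along the pixel's ray), 0 where there is no reading), "fx", "fy", "cx", "cy" (pixels), "k1" (the pictures are not rectified: a ray, as slopes to the right and down, at radius r is drawn at 1 + k1 r^2 times it, then the intrinsics apply), "xyz" and "rotation" of the camera in the world. Camera axes: x right, y down, z forward; pixel columns grow to the right and rows downward; lengths in m; the calibration is good to about 2 mm. A picture is of the moment at which its call begins.
- ctrl.hand_in(): hands the job in; it is judged then, once.
The state is a dict: "time_s": time; "q": joint angles; "dq": joint speeds; "joint_efforts": joint torques, N m; "eef_pos": TCP position; "eef_rot": TCP orientation; "wrist_force": force on the tool from outside, world axes, zero at the start; "torque": the same for the moment, N m; "opening": opening from 0.0 (shut) to 1.0 (fully open); "grasp_force": force on a finger pad.
Only numpy, scipy, OpenCV 4.12 (cv2) and the standard library are available. Lean on these libraries where they do the work, as an engineer would, in place of code of your own. Each camera call takes 0.05 s, during which the arm holds its last target. There are 200 camera calls.

## Working session

There is one attempt and no reset: what is moved stays moved. The work goes in short steps, Python scripts to look and compute and a tool call to move; the robot and the scene stay as the last step left them, time stands still between calls to the robot, and variables do not carry over. Pictures are saved under pics/ and viewed, at most 10 in all, crops included, and the job is handed in when it is done.

Besides the shell and the picture viewer there is one more tool, called after ">>>" as a command line: name --argument value ..., lists and objects as JSON in quotes. jog_arm: Moves the arm, as the interface text tells. Its arguments: {"type":"object","properties":{"series":{"type":"array"}},"required":["series"]}

```bash
ls; mkdir -p pics
cat > h.py <<'E'
import numpy as np, cv2
from bench import ctrl
def world(c,px,z=None):
    """pixels (N,2) -> world points, by depth or on plane z"""
    px=np.atleast_2d(np.asarray(px,float))
    d=np.stack([(px[:,0]-c['cx'])/c['fx'],(px[:,1]-c['cy'])/c['fy']],1); s=d.copy()
    for _ in range(10): s=d/(1+c['k1']*(s**2).sum(1,keepdims=True))
    r=np.c_[s,np.ones(len(s))]@np.asarray(c['rotation']).T; o=np.asarray(c['xyz'])
    if z is None: t=c['z_map'][px[:,1].astype(int),px[:,0].astype(int)]
    else: t=(z-o[2])/r[:,2]
    return o+r*np.asarray(t)[:,None]
E
python3 - <<'E'
from h import *
import pickle
for n in ('top','side'):
    c=ctrl.camera(n); pickle.dump(c,open(n+'.pkl','wb')); cv2.imwrite(f'pics/{n}0.png',c['frame'])
    print(n,c['fx'],c['k1'],c['xyz'],np.round(c['rotation'],3).tolist() if not isinstance(c['rotation'],list) else c['rotation'])
o=ctrl.get_obs(); print(o)
E
```

```text
pics
top 465.57421243685815 -0.02972365537767619 [4.04571546e-01 3.22570853e-04 1.16580280e+00] [-0.036, 0.712, -0.7, 0.035]
side 423.32075558658045 -0.0960968924064079 [-0.07294559  0.65385371  0.76674455] [0.164, -0.321, 0.838, -0.41]
{'time_s': 0.1, 'q': array([-1.50828407e+00,  1.81484882e-01,  1.60789314e+00, -1.50280906e-05,
        1.35376158e+00, -2.06262217e-01]), 'dq': array([-0.00024224, -0.00152546, -0.00358205, -0.00122088, -0.00015959,
       -0.00176132]), 'joint_efforts': array([ 9.45951469e-04, -4.45877266e+01, -3.52235055e+01, -2.31828135e-04,
        4.20530123e-03, -2.85310229e-06]), 'eef_pos': array([ 0.15269394, -0.55385802,  0.23047121]), 'eef_rot': array([-7.72005696e-04,  9.90983103e-01,  1.33984668e-01,  4.82281358e-05]), 'wrist_force': array([-0.25627017,  0.85235255,  0.0368465 ]), 'torque': array([-0.03322077, -0.01434531,  0.00660276]), 'grasp_force': 0.0, 'opening': 0.9988784526448313}
```

Run:
```python
s=open('h.py').read()
s=s.replace("import numpy as np, cv2","import numpy as np, cv2\nfrom scipy.spatial.transform import Rotation as R").replace("np.asarray(c['rotation']).T","R.from_quat(np.roll(c['rotation'],-1)).as_matrix().T")
open('h.py','w').write(s)
```

```text
(no output)
```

View pics/top0.png

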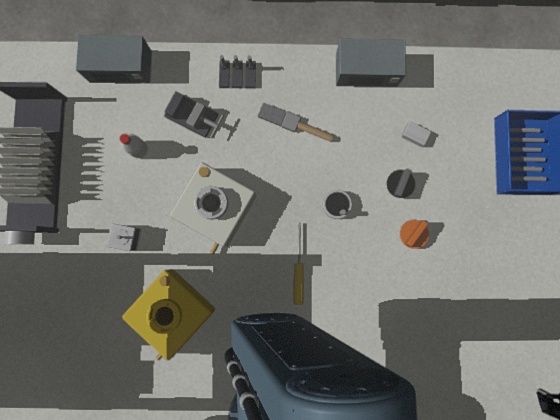

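View pics/side0.png

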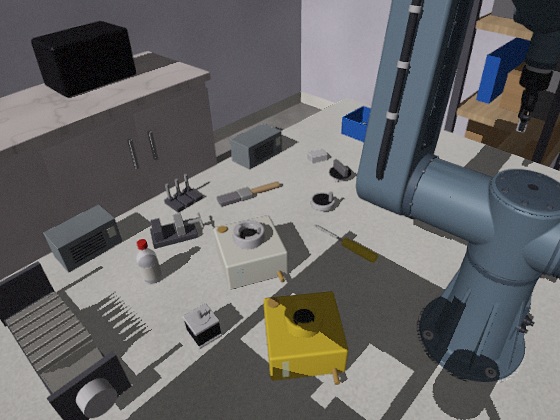

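Candidates seen in the top view: black cap with grey bar (401,183); orange look-alike (415,234), left alone; handwheel (338,204) is a ring with a crank pin. White tank is at (212,202) and the yellow look-alike tank at (168,315). I choose the cap at (401,183) and the white tank. The side view agrees: cap (340,173), white tank (250,250).

Run:
```python
from h import *
import pickle
c=pickle.load(open('top.pkl','rb')); f=c['frame']
up=lambda x,y,h:cv2.resize(f[y-h:y+h,x-h:x+h],(400,400),interpolation=cv2.INTER_CUBIC)
cv2.imwrite('pics/crop1.png',np.hstack([up(401,184,24),up(212,202,24)]))
yy,xx=np.mgrid[0:420,0:560]
def reg(x,y,h,zlo,zhi):
    m=(abs(xx-x)<=h)&(abs(yy-y)<=h); px=np.c_[xx[m],yy[m]]
    p=world(c,px); k=(p[:,2]>zlo)&(p[:,2]<zhi); return px[k],p[k]
for n,a in dict(disc=(401,184,24,.018,.032),bar=(401,184,24,.042,.065),rim=(212,202,28,.098,.118),tanktop=(212,202,55,.07,.09)).items():
    px,p=reg(*a); q=world(c,px,{'disc':.026,'bar':.053,'rim':.108,'tanktop':.08}[n]) 
    (mx,my),(w,h),an=cv2.minAreaRect(q[:,:2].astype(np.float32)*1000)
    ci=cv2.minEnclosingCircle(q[:,:2].astype(np.float32)*1000)
    print(n,len(p),'z',np.median(p[:,2]).round(4),'mean',q.mean(0).round(4),'rect',np.round([mx,my,w,h,an],1),'circ',np.round([*ci[0],ci[1]],1))
```

```text
disc 460 z 0.0272 mean [ 0.5804 -0.2979  0.026 ] rect [ 580.3 -299.4   69.6   69.8   45.2] circ [ 580.7 -299.4   36. ]
bar 190 z 0.0538 mean [ 0.5803 -0.2986  0.053 ] rect [ 580.3 -298.4   15.6   72.2   67.9] circ [ 580.5 -297.8   36.7]
rim 587 z 0.1079 mean [0.5169 0.158  0.108 ] rect [517.  158.1  73.6  75.7   1. ] circ [516.9 158.2  38.5]
tanktop 3280 z 0.081 mean [0.5159 0.1569 0.08  ] rect [516.8 157.9 150.2 150.1  61.6] circ [517.4 158.4 102.3]
```

View pics/crop1.png

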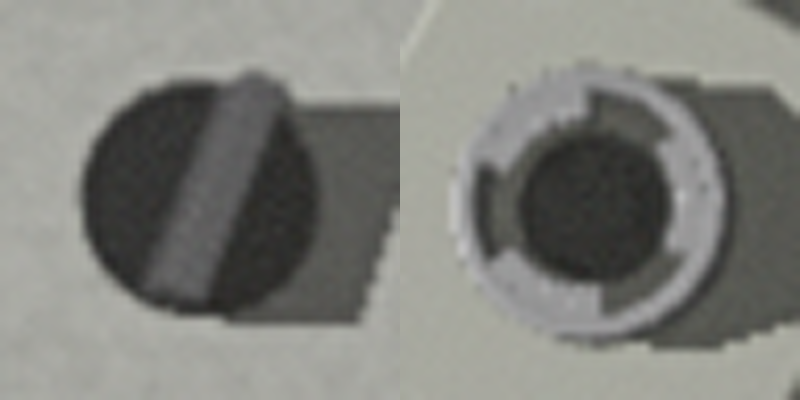

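The crop shows a black cap with a grey bar (running up-right, about -22° in world) and the neck with three gaps at left, upper right and lower right. The heights and sizes match the description (bar 0.053, disc 72 mm, rim 0.108, neck 76 mm). Next I move above the cap.

>>> jog_arm --series '[[[40,-11,0,0,0,0,40],[40,-11,0,0,0,0,40],[40,-11,0,0,0,0,40],[40,-11,0,0,0,0,40],[40,-11,0,0,0,0,40],[40,-11,0,0,0,0,40],[40,-11,0,0,0,0,40],[40,-11,0,0,0,0,40],[40,-11,0,0,0,0,40],[40,-11,0,0,0,0,40]]]'

```text
time_s: 1.1
eef_pos: [0.5103, -0.3408, 0.2308]
eef_rot: [-0.0, 0.991, 0.134, -0.0]
wrist_force: [0.0, -0.9, 0.3]
opening: 0.468
grasp_force: 0.0
```

>>> jog_arm --series '[[[40,-11,0,0,0,0,40],[40,-11,0,0,0,0,40],[0,0,0,0,0,-0.146,40],[0,0,0,0,0,-0.146,40],[0,0,0,0,0,-0.146,40],[0,0,0,0,0,-0.146,40],[0,0,0,0,0,-0.146,40],[0,0,0,0,0,-0.146,40],[0,0,0,0,0,-0.146,40],[0,0,0,0,0,-0.146,40]]]'

```text
time_s: 2.1
eef_pos: [0.5801, -0.2994, 0.2306]
eef_rot: [-0.001, 0.751, 0.66, -0.0]
wrist_force: [0.2, -0.5, -0.7]
opening: 0.47
grasp_force: 0.0
```

>>> jog_arm --series '[[[0,0,0,0,0,-0.146,40],[0,0,0,0,0,-0.146,40],[0,0,0,0,0,-0.146,40],[0,0,0,0,0,-0.146,40],[0,0,0,0,0,-0.146,40],[0,0,0,0,0,-0.146,40],[0,0,0,0,0,-0.146,40],[0,0,0,0,0,-0.146,40],[0,0,0,0,0,-0.146,40],[0,0,0,0,0,0,40]]]'

```text
time_s: 3.1
eef_pos: [0.5802, -0.2994, 0.2306]
eef_rot: [-0.001, 0.194, 0.981, 0.0]
wrist_force: [0.2, -0.1, 0.6]
opening: 0.47
grasp_force: 0.0
```

Run:
```python
from h import *
import pickle
w=ctrl.camera('wrist'); cv2.imwrite('pics/w1.png',w['frame'])
yy,xx=np.mgrid[0:420,0:560]; px=np.c_[xx.ravel(),yy.ravel()][::3]
p=world(w,px); 
for z,lo,hi,n in((.026,.02,.032,'disc'),(.053,.046,.06,'bar')):
    k=(p[:,2]>lo)&(p[:,2]<hi)&(np.hypot(p[:,0]-.5805,p[:,1]+.2985)<.045); q=p[k]
    if k.sum()>20: print(n,k.sum(),np.median(q[:,2]).round(4),np.round(cv2.minAreaRect(q[:,:2].astype(np.float32)*1000)[0:3],1) if 0 else cv2.minAreaRect(q[:,:2].astype(np.float32)*1000))
c=pickle.load(open('top.pkl','rb'))
px=np.c_[xx.ravel(),yy.ravel()]; q=world(c,px,.108)[:,:2]-[.517,.158]; r=np.hypot(*q.T)
k=r<.045; q=q[k]; r=r[k]; d=world(c,px[k])[:,2]; b=c['frame'].reshape(-1,3)[k].mean(1)
a=np.degrees(np.arctan2(q[:,1],q[:,0]))
s=(r>.0245)&(r<.0285)
for t in range(-180,180,10):
    m=s&(a>=t)&(a<t+10); print(t+5,m.sum(),d[m].mean().round(4),b[m].mean().round(0))
g=s&(d<.1035); ph=np.angle(np.exp(3j*np.radians(a[g])).mean())/3; print('gap phase',np.degrees(ph), g.sum())
g=s&(b<130); ph=np.angle(np.exp(3j*np.radians(a[g])).mean())/3; print('bright phase',np.degrees(ph), g.sum())
```

```text
disc 1046 0.0253 ((577.7854614257812, -299.4502258300781), (70.33948516845703, 68.29407501220703), 68.73253631591797)
bar 418 0.0521 ((578.5523071289062, -299.50799560546875), (13.88151741027832, 68.96000671386719), 68.00178527832031)
-175 4 0.1093 121.0
-165 3 0.0797 83.0
-155 3 0.0818 85.0
-145 3 0.0807 85.0
-135 3 0.081 83.0
-125 3 0.0817 91.0
-115 4 0.1029 139.0
-105 4 0.3736 152.0
-95 2 0.1101 152.0
-85 2 0.1089 161.0
-75 3 0.1085 152.0
-65 3 0.1077 152.0
-55 3 0.1092 150.0
-45 5 0.0906 104.0
-35 4 0.0819 83.0
-25 4 0.0805 82.0
-15 2 0.0801 84.0
-5 5 0.0852 76.0
5 4 0.1103 132.0
15 3 0.1093 157.0
25 3 0.1106 144.0
35 3 0.1095 154.0
45 3 0.4619 146.0
55 3 0.109 150.0
65 3 0.1092 144.0
75 4 0.0832 97.0
85 3 0.0811 83.0
95 2 0.0811 89.0
105 3 0.0823 84.0
115 3 0.0802 83.0
125 3 0.1103 142.0
135 5 0.1091 149.0
145 3 0.1109 149.0
155 4 0.1098 155.0
165 2 0.1089 153.0
175 5 0.1108 154.0
gap phase -24.711249879780713 49
bright phase -24.960720600658522 57
```

View pics/w1.png

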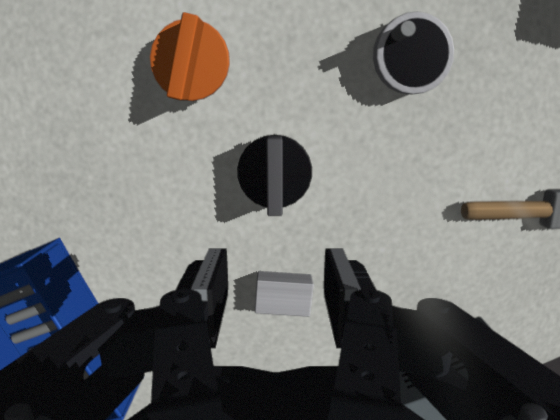

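The wrist view shows the black cap at (275,172) with its bar aligned with the finger gap; the orange cap (190,58), handwheel (413,53) and stock (285,292) are clear. The neck's gaps lie at about -25°, 95° and -145°.

>>> jog_arm --series '[[[0,0,25,0,0,0,40],[0,0,30,0,0,0,40],[0,0,30,0,0,0,40],[0,0,30,0,0,0,40],[0,0,25,0,0,0,40],[0,0,20,0,0,0,40],[0,0,15,0,0,0,40],[0,0,12,0,0,0,40],[0,0,8,0,0,0,40],[0,0,5,0,0,0,40]]]'

```text
time_s: 4.15
eef_pos: [0.5805, -0.2997, 0.031]
eef_rot: [0.0, 0.195, 0.981, -0.0]
wrist_force: [0.6, -0.6, -0.4]
opening: 0.47
grasp_force: 0.0
```

>>> jog_arm --series '[[[0,0,0,0,0,0,40],[0,0,0,0,0,0,0],[0,0,0,0,0,0,0],[0,0,0,0,0,0,0],[0,0,0,0,0,0,0],[0,0,0,0,0,0,0],[0,0,0,0,0,0,0],[0,0,0,0,0,0,0],[0,0,0,0,0,0,0],[0,0,0,0,0,0,0]]]'

```text
time_s: 5.15
eef_pos: [0.581, -0.3002, 0.0323]
eef_rot: [0.001, 0.194, 0.981, -0.0]
wrist_force: [-0.7, -0.5, 5.8]
opening: 0.152
grasp_force: 61.9
```

>>> jog_arm --series '[[[0,0,-10,0,0,0,0],[0,0,-20,0,0,0,0],[0,0,-30,0,0,0,0],[0,0,-35,0,0,0,0],[0,0,-35,0,0,0,0],[0,0,-20,0,0,0,0],[10,17,0,0,0,0,0],[20,34,0,0,0,0,0],[25,43,0,0,0,0,0],[25,43,0,0,0,0,0]]]'

```text
time_s: 6.15
eef_pos: [0.5574, -0.1408, 0.1807]
eef_rot: [-0.001, 0.195, 0.981, 0.0]
wrist_force: [2.1, 0.9, -3.2]
opening: 0.144
grasp_force: 60.7
```

>>> jog_arm --series '[[[25,43,0,0,0,0,0],[25,43,0,0,0,0,0],[25,43,0,0,0,0,0],[25,43,0,0,0,0,0],[25,43,0,0,0,0,0],[18,30,0,0,0,0,0],[10,17,0,0,0,0,0],[0,0,0,0,0,0,0],[0,0,0,0,0,0,0],[0,0,0,0,0,0,0]]]'

```text
time_s: 7.15
eef_pos: [0.5169, 0.1571, 0.1811]
eef_rot: [-0.0, 0.195, 0.981, -0.0]
wrist_force: [0.2, -0.2, -2.2]
opening: 0.149
grasp_force: 60.7
```

Run:
```python
from h import *
o=ctrl.get_obs(); print({k:np.round(v,4) for k,v in o.items()})
c=ctrl.camera('side'); p=o['eef_pos'].copy(); p[2]-=.0323-.0
# project underside centre
M=R.from_quat(np.roll(c['rotation'],-1)).as_matrix(); v=M.T@(p-c['xyz']); s=v[:2]/v[2]; s*=1+c['k1']*(s@s)
u,w=int(s[0]*c['fx']+c['cx']),int(s[1]*c['fy']+c['cy']); print(u,w,v[2])
f=c['frame'][w-38:w+37,u-50:u+50]; cv2.imwrite('pics/s2.png',cv2.resize(f,(800,600),interpolation=cv2.INTER_CUBIC))
```

```text
{'time_s': np.float64(7.15), 'q': array([ 7.5500e-02,  1.5530e-01,  1.7427e+00, -4.0000e-04,  1.2442e+00,
       -1.1035e+00]), 'dq': array([-0.0112,  0.0002, -0.0021,  0.0011, -0.0018,  0.0029]), 'joint_efforts': array([ 6.78800e-01, -4.28768e+01, -3.45526e+01,  4.19000e-02,
        2.60000e-02, -3.20000e-03]), 'eef_pos': array([0.5169, 0.1571, 0.1811]), 'eef_rot': array([-2.000e-04,  1.946e-01,  9.809e-01, -3.000e-04]), 'wrist_force': array([ 0.2208, -0.2045, -2.2046]), 'torque': array([-0.043 , -0.0174,  0.0182]), 'grasp_force': np.float64(60.7151), 'opening': np.float64(0.1485)}
247 216 0.9833781336266603
```

View pics/s2.png

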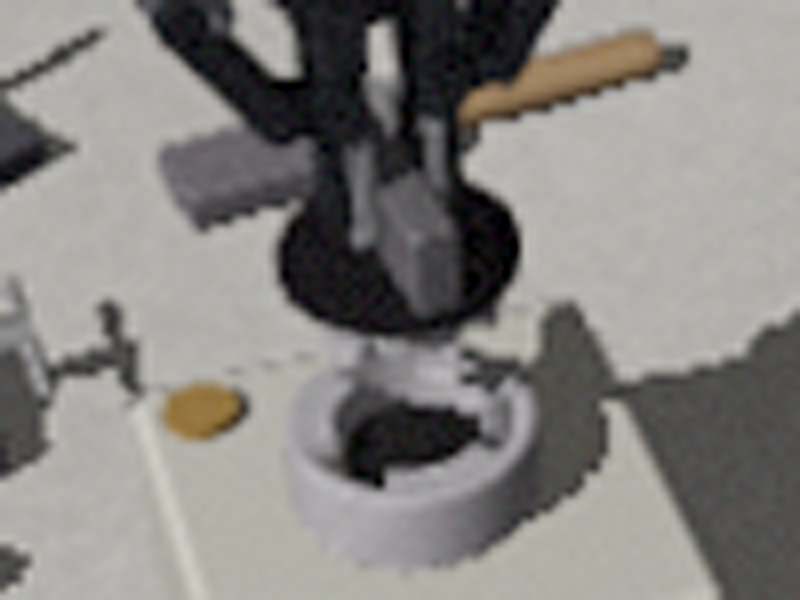

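The crop shows the cap hanging above the neck. The lugs under the disc blend with the neck near (370,350), so I raise the cap and tilt its underside towards the side camera to see which way the lugs point.

>>> jog_arm --series '[[[0,0,-30,0,0,0,0],[0,0,-30,0,0,0,0],[0,0,0,0,0.14,0,0],[0,0,0,0,0.14,0,0],[0,0,0,0,0.14,0,0],[0,0,0,0,0.14,0,0],[0,0,0,0,0.14,0,0],[0,0,0,0,0.14,0,0],[0,0,0,0,0,0,0],[0,0,0,0,0,0,0]]]'

```text
time_s: 8.2
eef_pos: [0.5174, 0.157, 0.2398]
eef_rot: [-0.4, 0.178, 0.896, 0.079]
wrist_force: [0.1, -0.5, -2.5]
opening: 0.148
grasp_force: 60.8
```

Run:
```python
from h import *
o=ctrl.get_obs(); T=R.from_quat(np.roll(o['eef_rot'],-1))
c=ctrl.camera('side'); M=R.from_quat(np.roll(c['rotation'],-1)).as_matrix()
def pr(p):
    v=M.T@(p-c['xyz']); s=v[:2]/v[2]; s=s*(1+c['k1']*(s@s)); return s*[c['fx'],c['fy']]+[c['cx'],c['cy']]
P=lambda a,r,h:o['eef_pos']+T.apply([r*np.cos(a),r*np.sin(a),.0323-h])
u,w=pr(P(0,0,0)).astype(int); print(u,w)
f=cv2.resize(c['frame'][w-30:w+30,u-40:u+40],(800,600),interpolation=cv2.INTER_CUBIC); cv2.imwrite('pics/s3.png',f)
for a in range(0,360,60): print(a,np.round((pr(P(np.radians(a),.0285,.0045))-[u-40,w-30])*10))
print(T.as_matrix().round(2), o['eef_pos'])
```

```text
248 197
0 [426. 257.]
60 [305. 304.]
120 [284. 335.]
180 [377. 321.]
240 [492. 277.]
300 [519. 244.]
[[-0.62  0.38 -0.69]
 [ 0.26  0.92  0.28]
 [ 0.74 -0.   -0.67]] [0.51740303 0.15695623 0.23977444]
```

View pics/s3.png

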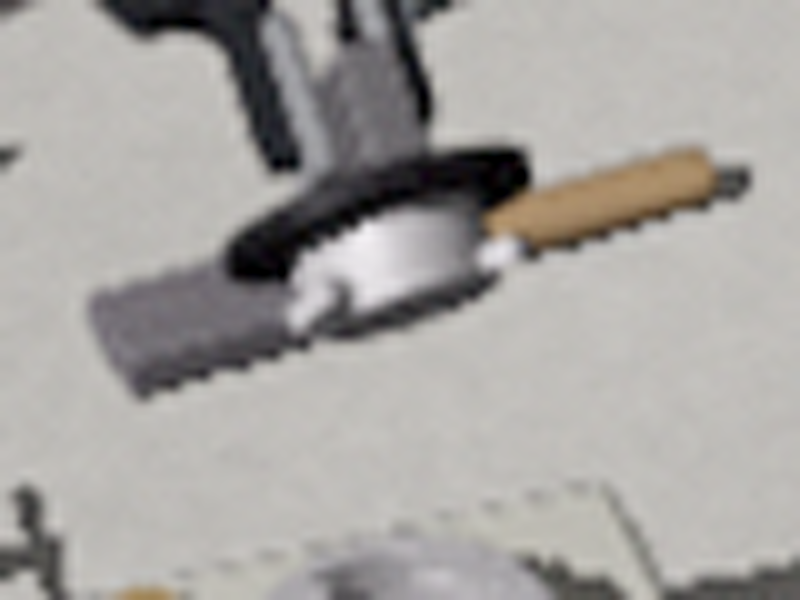

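The tilted view shows two lugs, at (310,300) and (505,250), matching tool angles 60° and 300°. None is at 0°, so the cap's +x lug points to world -22°, close to the -25° gap. I untilt and line up.

>>> jog_arm --series '[[[0,0,0,0,-0.14,0,0],[0,0,0,0,-0.14,0,0],[0,0,0,0,-0.14,0,0],[0,0,0,0,-0.14,0,0],[0,0,0,0,-0.14,0,0],[0,0,0,0,-0.14,0,0],[0,0,0,0,0,0.042,0],[0,0,30,0,0,0,0],[0,0,0,0,0,0,0],[0,0,0,0,0,0,0]]]'

```text
time_s: 9.25
eef_pos: [0.5165, 0.1583, 0.2132]
eef_rot: [0.001, 0.214, 0.977, 0.0]
wrist_force: [0.3, 0.1, -1.9]
opening: 0.147
grasp_force: 60.6
```

Run:
```python
from h import *
import pickle
yy,xx=np.mgrid[0:420,0:560]; px=np.c_[xx.ravel(),yy.ravel()]
def circ(c,ctr,z,dz,R0,Rlo,Rhi):
    d=world(c,px); q=world(c,px,z); m=(abs(d[:,2]-z)<dz)&(np.hypot(*(q[:,:2]-ctr).T)<Rhi)&(np.hypot(*(q[:,:2]-ctr).T)>Rlo)
    return q[m],m.sum()
c=pickle.load(open('side.pkl','rb')); q,n=circ(c,[.517,.158],.108,.004,.038,.0,.046); print('side neck',n,cv2.minEnclosingCircle(q[:,:2].astype(np.float32)*1000), q.mean(0))
t=ctrl.camera('top'); o=ctrl.get_obs(); z=o['eef_pos'][2]-.0323+.026; print('tcp',o['eef_pos'],o['eef_rot'].round(3),z)
q,n=circ(t,[.517,.158],z,.004,.036,.0,.045); print('held disc top',n,cv2.minEnclosingCircle(q[:,:2].astype(np.float32)*1000),cv2.minAreaRect(q[:,:2].astype(np.float32)*1000))
s=ctrl.camera('side'); q,n=circ(s,[.517,.158],z,.004,.036,.0,.045); print('held disc side',n,cv2.minEnclosingCircle(q[:,:2].astype(np.float32)*1000),cv2.minAreaRect(q[:,:2].astype(np.float32)*1000))
```

```text
side neck 322 ((516.9771728515625, 158.96177673339844), 39.540435791015625) [0.51612648 0.16006628 0.108     ]
tcp [0.51728196 0.15825306 0.21352016] [0.002 0.214 0.977 0.   ] 0.20722016104495625
held disc top 50 ((515.9706420898438, 135.59165954589844), 26.118961334228516) ((516.0786743164062, 132.09603881835938), (52.220703125, 12.473937034606934), 1.7696689367294312)
held disc side 326 ((514.8020629882812, 160.82305908203125), 38.186859130859375) ((512.4235229492188, 163.24649047851562), (69.72749328613281, 66.776611328125), 48.612815856933594)
```

>>> jog_arm --series '[[[-2,0,0,0,0,0,0],[0,0,20,0,0,0,0],[0,0,20,0,0,0,0],[0,0,15,0,0,0,0],[0,0,8,0,0,0,0],[0,0,4,0,0,0,0],[0,0,3,0,0,0,0],[0,0,2,0,0,0,0],[0,0,2,0,0,0,0],[0,0,0,0,0,0,0]]]'

```text
time_s: 10.35
eef_pos: [0.5189, 0.1572, 0.1375]
eef_rot: [0.0, 0.215, 0.977, 0.0]
wrist_force: [0.3, 0.6, -3.0]
opening: 0.144
grasp_force: 60.8
```

Run:
```python
from h import *
o=ctrl.get_obs(); print(o['eef_pos'],o['wrist_force'],o['torque'])
```

```text
[0.51893124 0.15721931 0.13748226] [ 0.25631483  0.55458784 -3.02461226] [-0.04412367 -0.01909722 -0.03943593]
```

>>> jog_arm --series '[[[0,0,1,0,0,0,0],[0,0,1,0,0,0,0],[0,0,1,0,0,0,0],[0,0,1,0,0,0,0],[0,0,1,0,0,0,0],[0,0,0,0,0,0,0],[0,0,0,0,0,0,0],[0,0,0,0,0,0,0],[0,0,0,0,0,0,0],[0,0,0,0,0,0,0]]]'

```text
time_s: 11.35
eef_pos: [0.5188, 0.1572, 0.1323]
eef_rot: [0.0, 0.215, 0.977, 0.0]
wrist_force: [-0.1, -0.3, -1.9]
opening: 0.149
grasp_force: 60.8
```

>>> jog_arm --series '[[[0,0,1,0,0,0,0],[0,0,1,0,0,0,0],[0,0,1,0,0,0,0],[0,0,1,0,0,0,0],[0,0,0,0,0,0,0],[0,0,0,0,0,0,0],[0,0,0,0,0,0,0],[0,0,0,0,0,0,0],[0,0,0,0,0,0,0],[0,0,0,0,0,0,0]]]'

```text
time_s: 12.35
eef_pos: [0.519, 0.1572, 0.1284]
eef_rot: [0.0, 0.215, 0.977, 0.0]
wrist_force: [-1.3, -0.2, 4.7]
opening: 0.148
grasp_force: 61.7
```

Run:
```python
from h import *
o=ctrl.get_obs(); print(o['eef_pos'],o['wrist_force'],o['torque'])
```

```text
[0.51897995 0.15719776 0.1284257 ] [-1.27888008 -0.22878464  4.68089967] [-0.12327396  0.27388038 -0.05034824]
```

>>> jog_arm --series '[[[0,0,0,0,0,0.03,0],[0,0,0,0,0,0.03,0],[0,0,0,0,0,0.04,0],[0,0,0,0,0,0.04,0],[0,0,0.1,0,0,0.05,0],[0,0,0.1,0,0,0.05,0],[0,0,0.1,0,0,0.05,0],[0,0,0.2,0,0,0.05,0],[0,0,0.2,0,0,0.05,0],[0,0,0,0,0,0,0]]]'

```text
time_s: 13.35
eef_pos: [0.5193, 0.1574, 0.1279]
eef_rot: [0.0, 0.401, 0.916, 0.0]
wrist_force: [-0.2, -0.8, 5.3]
opening: 0.15
grasp_force: 61.8
```

```bash
cat > st.py <<'E'
from h import *
o=ctrl.get_obs(); r=o['eef_rot']; print(o['time_s'],o['eef_pos'].round(4),'yaw',np.degrees(2*np.arctan2(r[2],r[1])).round(1),'F',o['wrist_force'].round(1),'T',o['torque'].round(2),o['opening'].round(3),o['grasp_force'].round(1))
E
python3 st.py
```

```text
Traceback (most recent call last):
  File "st.py", line 2, in <module>
    o=ctrl.get_obs(); r=o['eef_rot']; print(o['time_s'],o['eef_pos'].round(4),'yaw',np.degrees(2*np.arctan2(r[2],r[1])).round(1),'F',o['wrist_force'].round(1),'T',o['torque'].round(2),o['opening'].round(3),o['grasp_force'].round(1))
                                                                                                                                                                                        ^^^^^^^^^^^^^^^^^^
AttributeError: 'float' object has no attribute 'round'
```

>>> jog_arm --series '[[[0,0,0.2,0,0,0.05,0],[0,0,0.2,0,0,0.05,0],[0,0,0.2,0,0,0.05,0],[0,0,0.2,0,0,0.05,0],[0,0,0.2,0,0,0.05,0],[0,0,0.2,0,0,0.05,0],[0,0,0.2,0,0,0.05,0],[0,0,0.2,0,0,0.05,0],[0,0,0,0,0,0,0],[0,0,0,0,0,0,0]]]'

```text
time_s: 14.35
eef_pos: [0.5188, 0.1574, 0.1263]
eef_rot: [-0.0, 0.574, 0.819, 0.0]
wrist_force: [-2.6, -0.1, 7.2]
opening: 0.15
grasp_force: 62.1
```

```bash
sed -i "s/o\['opening'\].round(3),o\['grasp_force'\].round(1)/o['opening'],o['grasp_force']/" st.py; python3 st.py
```

```text
14.35 [0.5188 0.1574 0.1263] yaw 109.9 F [-2.6 -0.1  7.2] T [ 0.01  0.58 -0.08] 0.14971794375357142 62.111653089523315
```

>>> jog_arm --series '[[[0,0,0.1,0,0,0.05,0],[0,0,0.1,0,0,0.05,0],[0,0,0.1,0,0,0.05,0],[0,0,0.1,0,0,0.05,0],[0,0,0.1,0,0,0.05,0],[0,0,0.1,0,0,0.05,0],[0,0,0,0,0,0.03,0],[0,0,0,0,0,0,0],[0,0,0,0,0,0,0],[0,0,0,0,0,0,0]]]'

```text
time_s: 15.35
eef_pos: [0.5182, 0.1572, 0.1256]
eef_rot: [-0.0, 0.7, 0.714, -0.001]
wrist_force: [-4.1, -1.6, 8.2]
opening: 0.148
grasp_force: 62.4
```

```bash
python3 st.py
```

```text
15.35 [0.5182 0.1572 0.1256] yaw 91.1 F [-4.1 -1.6  8.2] T [-0.22  0.82  0.18] 0.14760073491045902 62.37491011619568
```

>>> jog_arm --series '[[[-0.5,-0.5,0,0,0,0,0],[-0.5,-0.5,0,0,0,0,0],[0,0,0,0,0,0.02,0],[0,0,0,0,0,0.02,0],[0,0,0,0,0,0.02,0],[0,0,0,0,0,0.02,0],[0,0,0,0,0,0,0],[0,0,0,0,0,0,0],[0,0,0,0,0,0,0],[0,0,0,0,0,0,0]]]'

```text
time_s: 16.35
eef_pos: [0.5173, 0.1564, 0.1256]
eef_rot: [-0.0, 0.728, 0.686, -0.001]
wrist_force: [-4.5, 0.9, 7.8]
opening: 0.15
grasp_force: 65.1
```

```bash
python3 st.py
```

```text
16.35 [0.5173 0.1564 0.1256] yaw 86.6 F [-4.5  0.9  7.8] T [0.02 0.76 1.07] 0.14968676890208013 65.11272668838501
```

Stop reached (torque rose at yaw 86.6°, 69° from the gap). I ease off the torque.

>>> jog_arm --series '[[[0,0,0,0,0,-0.01,0],[0,0,0,0,0,-0.01,0],[0,0,0,0,0,0,0],[0,0,0,0,0,0,0],[0,0,0,0,0,0,0],[0,0,0,0,0,0,0],[0,0,0,0,0,0,0],[0,0,0,0,0,0,0],[0,0,0,0,0,0,0],[0,0,0,0,0,0,0]]]'

```text
time_s: 17.35
eef_pos: [0.5173, 0.1565, 0.1256]
eef_rot: [-0.0, 0.721, 0.693, -0.0]
wrist_force: [-3.7, 0.9, 7.4]
opening: 0.151
grasp_force: 62.7
```

```bash
python3 st.py
```

```text
17.35 [0.5173 0.1565 0.1256] yaw 87.7 F [-3.7  0.9  7.4] T [0.06 0.73 0.64] 0.1506174113567964 62.71284341812134
```

>>> jog_arm --series '[[[0,0,0,0,0,-0.01,0],[0,0,-1,0,0,0,0],[0,0,0,0,0,0,40],[0,0,0,0,0,0,40],[0,0,0,0,0,0,40],[0,0,0,0,0,0,40],[0,0,0,0,0,0,40],[0,0,-10,0,0,0,40],[0,0,-20,0,0,0,40],[0,0,-30,0,0,0,40]]]'

```text
time_s: 18.35
eef_pos: [0.5167, 0.156, 0.1861]
eef_rot: [-0.001, 0.718, 0.696, -0.001]
wrist_force: [0.9, -0.2, 0.1]
opening: 0.47
grasp_force: 0.0
```

>>> jog_arm --series '[[[0,0,-40,0,0,0,40],[-30,0,0,0,0,0,40],[-40,0,0,0,0,0,40],[-40,0,0,0,0,0,40],[-40,0,0,0,0,0,40],[-40,0,0,0,0,0,40],[-40,0,0,0,0,0,40],[0,0,0,0,0,0,40],[0,0,0,0,0,0,40],[0,0,0,0,0,0,40]]]'

```text
time_s: 19.35
eef_pos: [0.5105, -0.0728, 0.2268]
eef_rot: [-0.0, 0.718, 0.696, 0.0]
wrist_force: [-0.9, -0.4, -0.0]
opening: 0.469
grasp_force: 0.0
```

```bash
python3 - <<'E'
from h import *
c=ctrl.camera('top'); s=ctrl.camera('side'); cv2.imwrite('pics/t4.png',np.hstack([cv2.resize(c['frame'][172:232,182:242],(400,400),interpolation=cv2.INTER_CUBIC),cv2.resize(s['frame'][200:280,210:290],(400,400),interpolation=cv2.INTER_CUBIC)]))
yy,xx=np.mgrid[0:420,0:560]; px=np.c_[xx.ravel(),yy.ravel()]
p=world(c,px); k=np.hypot(p[:,0]-.517,p[:,1]-.158)<.045
for n,zl,zh,z in(('disc',.112,.126,.12),('bar',.138,.16,.147)):
    m=k&(p[:,2]>zl)&(p[:,2]<zh); q=world(c,px[m],z)
    print(n,m.sum(),np.median(p[m,2]),cv2.minAreaRect(q[:,:2].astype(np.float32)*1000))
E
python3 st.py
```

```text
disc 562 0.12083889990186258 ((517.6178588867188, 158.10931396484375), (70.5894775390625, 70.3627700805664), 77.60717010498047)
bar 220 0.14723030997665287 ((517.1089477539062, 157.9373779296875), (13.309884071350098, 70.749755859375), 0.9451834559440613)
19.45 [ 0.5105 -0.0724  0.2266] yaw 88.3 F [-0.6  0.4 -0.4] T [-0.03  0.02 -0.01] 0.46837189004796065 0.0
```

View pics/t4.png

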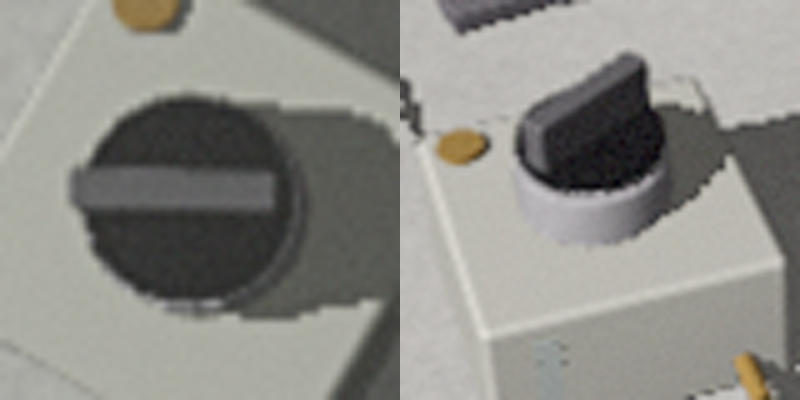

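The picture shows the cap seated on the neck with its bar roughly across the view. Its top is at 0.120–0.121, which is home height. The bar reads 91°, while the stop was felt at about 87–88°, so I check the angle from close above.

>>> jog_arm --series '[[[30,0,0,0,0,0,40],[40,0,0,0,0,0,40],[40,0,0,0,0,0,40],[40,0,0,0,0,0,40],[40,0,0,0,0,0,40],[30,0,0,0,0,0,40],[10,0,0,0,0,0,40],[0,0,0,0,0,0,40],[0,0,0,0,0,0,40],[0,0,0,0,0,0,40]]]'

```text
time_s: 20.45
eef_pos: [0.5178, 0.1552, 0.2263]
eef_rot: [0.0, 0.719, 0.695, -0.0]
wrist_force: [-0.7, -0.6, -0.8]
opening: 0.467
grasp_force: 0.0
```

```bash
python3 - <<'E'
from h import *
w=ctrl.camera('wrist'); yy,xx=np.mgrid[0:420,0:560]; px=np.c_[xx.ravel(),yy.ravel()]
p=world(w,px); k=np.hypot(p[:,0]-.517,p[:,1]-.158)<.045
for n,zl,zh,z in(('disc',.112,.126,.12),('bar',.143,.152,.147),('rim',.1,.112,.108)):
    m=k&(p[:,2]>zl)&(p[:,2]<zh); q=p[m]
    print(n,m.sum(),np.median(p[m,2]),cv2.minAreaRect(q[:,:2].astype(np.float32)*1000))
    if n=='bar': e,v=np.linalg.eigh(np.cov(q[:,:2].T)); print(np.degrees(np.arctan2(v[1,1],v[0,1])))
E
python3 st.py
```

```text
disc 5853 0.1189118302110733 ((516.0264892578125, 159.47520446777344), (71.31072998046875, 69.38603973388672), 0.3636122941970825)
bar 2385 0.14581266111872612 ((515.9435424804688, 159.03912353515625), (69.67463684082031, 14.034292221069336), 89.7447738647461)
89.68833801094381
rim 506 0.10680365989021837 ((513.8974609375, 176.71351623535156), (75.30857849121094, 38.05438232421875), 5.957201957702637)
20.5 [0.5179 0.1551 0.2264] yaw 88.1 F [-0.1 -0.2 -0.9] T [-0.01 -0.06  0.01] 0.4700765572802341 0.0
```

Height is home (underside 13.9 mm below the rim), but the bar may be a degree or two short of the stop. I regrip and re-feel it gently.

>>> jog_arm --series '[[[0,-1,0,0,0,-0.028,40],[0,0,20,0,0,0,40],[0,0,25,0,0,0,40],[0,0,25,0,0,0,40],[0,0,15,0,0,0,40],[0,0,8,0,0,0,40],[0,0,4,0,0,0,40],[0,0,2,0,0,0,40],[0,0,0,0,0,0,40],[0,0,0,0,0,0,40]]]'

```text
time_s: 21.5
eef_pos: [0.5174, 0.1562, 0.1282]
eef_rot: [0.0, 0.708, 0.706, 0.001]
wrist_force: [0.2, 0.1, -0.1]
opening: 0.468
grasp_force: 0.0
```

>>> jog_arm --series '[[[0,0,0,0,0,0,0],[0,0,0,0,0,0,0],[0,0,0,0,0,0,0],[0,0,0,0,0,0,0],[0,0,0,0,0,0,0],[0,0,0,0,0,0,0],[0,0,0,0,0,0,0],[0,0,0,0,0,0,0],[0,0,0,0,0,0,0],[0,0,0,0,0,0,0]]]'

```text
time_s: 22.5
eef_pos: [0.517, 0.1563, 0.1279]
eef_rot: [0.0, 0.708, 0.706, 0.0]
wrist_force: [-2.7, -0.1, 5.4]
opening: 0.145
grasp_force: 60.5
```

```bash
python3 st.py
```

```text
22.5 [0.517  0.1563 0.1279] yaw 89.8 F [-2.7 -0.1  5.4] T [-0.08  0.38  0.03] 0.1452043487022723 60.49539506435394
```

>>> jog_arm --series '[[[0,0,0.5,0,0,0.01,0],[0,0,0.5,0,0,0.01,0],[0,0,0,0,0,0.01,0],[0,0,0,0,0,0,0],[0,0,0,0,0,0,0],[0,0,0,0,0,0,0],[0,0,0,0,0,0,0],[0,0,0,0,0,0,0],[0,0,0,0,0,0,0],[0,0,0,0,0,0,0]]]'

```text
time_s: 23.5
eef_pos: [0.5171, 0.1563, 0.1277]
eef_rot: [0.0, 0.719, 0.695, 0.0]
wrist_force: [-3.8, -1.8, 11.5]
opening: 0.145
grasp_force: 61.6
```

```bash
python3 st.py
```

```text
23.5 [0.5171 0.1563 0.1277] yaw 88.1 F [-3.8 -1.8 11.5] T [-0.12  0.9   0.52] 0.14510537332803866 61.63751006126404
```

It is hard against the stop: 0.5 N m within 1.7°. Now I release.

>>> jog_arm --series '[[[0,-0.5,-1,0,0,0,0],[0,0,0,0,0,-0.005,0],[0,0,0,0,0,0,40],[0,0,0,0,0,0,40],[0,0,0,0,0,0,40],[0,0,0,0,0,0,40],[0,0,0,0,0,0,40],[0,0,-10,0,0,0,40],[0,0,-20,0,0,0,40],[0,0,-30,0,0,0,40]]]'

```text
time_s: 24.5
eef_pos: [0.5151, 0.1561, 0.1871]
eef_rot: [-0.001, 0.717, 0.697, -0.001]
wrist_force: [0.0, -0.2, -0.0]
opening: 0.467
grasp_force: 0.0
```

>>> jog_arm --series '[[[0,0,-20,0,0,0,40],[0,0,-18,0,0,0,40],[0,0,0,0,0,0,40],[0,0,0,0,0,0,40],[0,0,0,0,0,0,40],[0,0,0,0,0,0,40],[0,0,0,0,0,0,40],[0,0,0,0,0,0,40],[0,0,0,0,0,0,40],[0,0,0,0,0,0,40]]]'

```text
time_s: 25.5
eef_pos: [0.5163, 0.1562, 0.2253]
eef_rot: [-0.0, 0.717, 0.697, -0.0]
wrist_force: [0.1, 0.1, 0.4]
opening: 0.472
grasp_force: 0.0
```

```bash
python3 - <<'E'
from h import *
w=ctrl.camera('wrist'); yy,xx=np.mgrid[0:420,0:560]; px=np.c_[xx.ravel(),yy.ravel()]
p=world(w,px); k=np.hypot(p[:,0]-.517,p[:,1]-.158)<.045
for n,zl,zh in(('disc',.112,.126),('bar',.143,.152),('rim',.1,.112)):
    q=p[k&(p[:,2]>zl)&(p[:,2]<zh)]; print(n,np.median(q[:,2]))
    if n=='bar': e,v=np.linalg.eigh(np.cov(q[:,:2].T)); print(np.degrees(np.arctan2(v[1,1],v[0,1])))
E
python3 st.py
```

```text
disc 0.11891416763505122
bar 0.14584853635158948
89.71880388271201
rim 0.10669540969000824
25.55 [0.5163 0.1562 0.2253] yaw 88.3 F [-0.2 -0.6  0.1] T [-0.    0.06  0.01] 0.46390745333244643 0.0
```

The bar stays at 89.7° after the second twist, so that is the stop. The cap is home, held and released.

```bash
python3 -c "
from bench import ctrl
print(ctrl.hand_in())"
```

```text
the job is handed in; nothing more can be done
None
```

The black cap is home against the stop in the white tank's neck and released, handed in at about 26 s. When it first met the stop the wrist torque briefly read 1.07 N m, just over the 1 N m you call forcing, and I eased it back at once.

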